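# Slide a thin blank out over the end of the bench ledge

## Task

The flat aluminium blank has to be deburred, so get its end edge out into the open. With your fingertips push it back flat against the fence of the raised ledge and along the fence towards the open end (away from the stop bar), until about a third of its length hangs over that end. Only slide it, never pick it up or let it tip, leave the other things where they are, and finish with the gripper clear.

Things in the scene. Friction and masses are not known exactly. Their poses are not given: they have to be found in the camera images.
- plate: the blank: flat aluminium plate, 150 long (its y) x 90 wide (its x) x 8 mm thick, about 0.3 kg, a screw hole marked at each corner. Origin: centre of its underside. It starts flat on the ledge, wholly supported, up to 0.12 rad askew, the middle of its long side 12 to 35 mm short of the fence; its y points roughly to the open end.
- ledge: fixed steel ledge on blue beams. Origin: at table height, under the middle of its length. Its y runs along it to the open end, its x across it to the fence (roughly away from the robot). Its flat top is 60 mm above the table, from x = -85 mm (free front edge) to the fence at x = +65 mm, and from y = -162 mm (stop bar) to y = +180 mm (open end).
- fence (a point): on the ledge: the fence's inner face, at the ledge's top surface, half-way along (ledge x = 65, y = 0, z = 60 mm). The fence stands 18 mm above the top, is 10 mm thick and runs the ledge's whole length. Axes as the ledge.
- open_end (a point): on the ledge: its open end's top edge (ledge x = 0, y = 180, z = 60 mm); beyond it is free air above the table. Axes as the ledge.
- stop_bar (a point): on the ledge: middle of the top of the stop bar across the other end (ledge y = -180 to -162 mm), which stands 15 mm above the ledge's top. Axes as the ledge.
- mould: bystander, loose on the table beyond the fence: aluminium mould, base 100 x 130 x 14 mm with four polished domes, 40 mm high in all. Origin: centre of its underside.
- paste: bystander, loose on the table beyond the fence, near the ledge's open end: round jar, 56 mm across, 55 mm high. Origin: centre of its underside.
- grinder: bystander, loose on the table on the robot's side of the ledge: pneumatic hand grinder lying down, barrel 120 mm long (its y; 186 mm with spindle and air fitting), 30 mm thick. Origin: underside, under the middle of the barrel.
Not all that is in view belongs to the job. What is meant by the plate is not blue, purple or turquoise, and is the larger of those in its own colour.

How it is judged:
By the outcome, as a careful person would: the job done as asked, in the order asked, and still so for the second after the job is handed in, with the robot touching nothing.
It also fails if it takes over 54 s, if anything falls off the work surface, if the arm or the gripper's body presses on something with over 40 N, if the wrist force passes 120 N, or if a joint passes its speed limit or range.

## Robot

A 6-joint arm with a two-finger parallel gripper is mounted at the origin on the work surface. World frame = base frame: x ahead of the robot, y to its left, z up, the work surface at z = 0. Lengths are in m, angles in rad, forces in N, time in s.
With the tool pointing down it reaches from about 0.25 to 0.725 m from the base axis. Payload 4 kg.
Tool frame: the origin (TCP) lies midway between the tips of the shut fingers; the grasp point (between the pads) lies 19 mm behind it (env.grasp_offset is the distance from the TCP to the grasp point, in m); z points along the fingers, y is the direction in which the jaws open and shut (so a half turn about z gives the same grasp; the last joint's range is limited). The gripper opens to 85 mm and grips with 20 to 120 N. Pads are 22 mm wide; open, the fingers measure 114 mm over their backs; the gripper's body (76 mm by 85 mm) begins 54 mm behind the grasp point. The pads swing forward as they close: fully open they stand 13 mm farther back than shut.
Start: joints at [-1.205, 0.241, 0.005, 1.335, 0, 1.571], TCP at [0.179, -0.467, 0.231] pointing down, gripper open.
Joint ranges: [-2.72, 2.72], [-1.05, 1.87], [-1.09, 1.28], [-1.99, 2.15], [-1.42, 1.44], [-3.14, 3.14]. Speed limits (rad/s): [2.79, 2.79, 3.14, 3.14, 3.14, 3.14].

## Interface

Orientations are given as [roll, pitch, yaw] about the fixed x, y, z axes, in that order (R = Rz(yaw) Ry(pitch) Rx(roll)).
In Python, from workcell import env, planner, capture, camera_info, order, spot_in, mark_of gives the robot as it stands. Calls block until the motion is done:
- env.move_pose(position, orientation): joint-space move of the TCP to a pose.
- env.move_l(position, v=0.15, ori=None, until_force=None): straight line of the TCP; ori=None keeps the orientation; v is the mean speed in m/s. With until_force (N) it stops when the force on the tool has changed by that much, and returns True; else False.
- env.goto_joints(angles): joint-space move.
- env.command_gripper(opening): opening from 0.0 (shut) to 1.0 (fully open); the grip force is fixed at half the most; returns when the fingers have stopped.
- env.pause(seconds).
- planner.inverse_kinematics(position, orientation): joint angles nearest the present ones, or None.
- capture(name): name is "side" or "top"; returns the picture (400x640x3 uint8, red, green, blue); there is no depth.
- camera_info(name): a dict with "K" (3x3 intrinsics, pixels), "k1" (the pictures are not rectified: a ray, as slopes to the right and down, at radius r is drawn at 1 + k1 r^2 times it, then the intrinsics apply), "pose" (4x4, takes a point from camera to world coordinates). Camera axes: x right, y down, z forward; pixel columns grow to the right and rows downward; lengths in m; the calibration is good to about 2 mm. A picture is of the moment at which its call begins. camera_info takes no time and is no camera call.
A pose or a line that the arm cannot do raises env.IKError and nothing moves.
- order.hand_in(): hands the job in, once; it reports no verdict.
Trained networks look in the newest picture that a camera, given by its name, has taken for a name from the list of things; names that differ only in an ending like _2 or _b are one class to them, and where a whole thing is asked for, a point or a joint stands for the part that bears it (a point fixed in the world has none). Each returns a list of dicts, best first, with "score" (0 to 1); they miss things now and then, are a little off and sometimes report something else, mostly with a low value. They report only what shows in the picture. A call takes as long as a camera call. They do not tell look-alikes from the thing itself.
- spot_in(label, camera): "rect" ([left, top, right, bottom] in pixels, round what is visible of it).
- mark_of(label, camera): "location" ([column, row] in pixels: a listed point, or the origin of a listed thing).
Readings, each from a call of its own:
- env.read_time(): time.
- env.read_q(): joint angles.
- env.read_joint_velocities(): joint speeds.
- env.read_effort(): joint torques, N m.
- env.read_position(): TCP position.
- env.read_tool_rot(): TCP orientation.
- env.read_force(): force on the tool from outside, world axes, zero at the start.
- env.read_moment(): the same for the moment, N m.
- env.read_finger_gap(): opening from 0.0 (shut) to 1.0 (fully open).
Only numpy, scipy, OpenCV 4.12 (cv2) and the standard library are available. Lean on these libraries where they do the work, as an engineer would, in place of code of your own. Each camera call takes 0.05 s, during which the arm holds its last target. There are 200 camera calls.

## Working session

There is one attempt and no reset: what is moved stays moved. The work goes in short steps, each a Python script; the robot and the scene stay as the last script left them, time stands still between calls to the robot, and variables do not carry over. Pictures are saved under pics/ and viewed, about 8 in all and at most 12, crops included, and the job is handed in when it is done.

```bash
ls; mkdir -p pics
python3 - <<'E'
from workcell import env, planner, capture, camera_info, spot_in, mark_of
import cv2
for c in ("side","top"):
    im=capture(c); cv2.imwrite(f"pics/{c}0.png",im[:,:,::-1])
    i=camera_info(c); print(c,i["K"],i["k1"],i["pose"])
    for l in ("plate","fence","open_end","stop_bar","ledge"):
        print(l,[( [round(float(v)) for v in d["location"]],round(d["score"],2)) for d in mark_of(l,c)][:4])
    print([( [round(float(v)) for v in d["rect"]],round(d["score"],2)) for d in spot_in("plate",c)])
print(env.read_time())
E
```

```text
pics
side [[490.98792896   0.         312.79743089]
 [  0.         490.98792896 197.05060889]
 [  0.           0.           1.        ]] -0.13949282493157572 [[-0.92562225 -0.24558687  0.2879419   0.24618829]
 [-0.37820054  0.62782131 -0.68029755  0.70226637]
 [-0.01370391 -0.73859833 -0.67400646  0.81530961]
 [ 0.          0.          0.          1.        ]]
plate [([399, 329], 0.93), ([317, 205], 0.86), ([417, 229], 0.83), ([262, 149], 0.81)]
fence [([282, 198], 0.64)]
open_end [([291, 262], 0.66)]
stop_bar [([330, 153], 0.79)]
ledge [([311, 219], 0.74), ([330, 152], 0.17)]
[([384, 151, 433, 187], 0.92), ([242, 130, 284, 169], 0.91), ([395, 210, 437, 242], 0.88), ([289, 179, 346, 232], 0.6), ([357, 305, 440, 354], 0.58)]
top [[384.78761177   0.         317.65309966]
 [  0.         384.78761177 200.85563267]
 [  0.           0.           1.        ]] -0.07764019523763582 [[ 0.02092319 -0.98841181  0.15034734  0.41214596]
 [-0.99968278 -0.02279202 -0.01071749 -0.02321088]
 [ 0.01402002 -0.15007541 -0.98857514  0.97626808]
 [ 0.          0.          0.          1.        ]]
plate [([346, 290], 0.91), ([398, 117], 0.89), ([317, 200], 0.85), ([425, 263], 0.7)]
fence [([318, 171], 0.8)]
open_end [([246, 206], 0.67)]
stop_bar [([394, 192], 0.91)]
ledge []
[([284, 177, 355, 228], 0.95), ([401, 241, 450, 282], 0.91), ([368, 89, 432, 144], 0.78), ([210, 271, 258, 337], 0.74), ([326, 270, 369, 317], 0.68)]
0.7
```

View pics/top0.png

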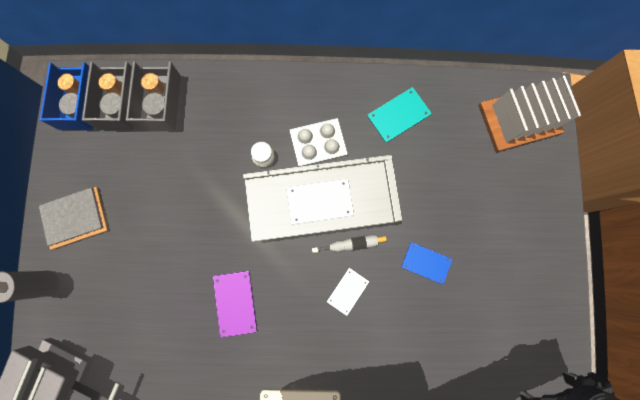

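View pics/side0.png

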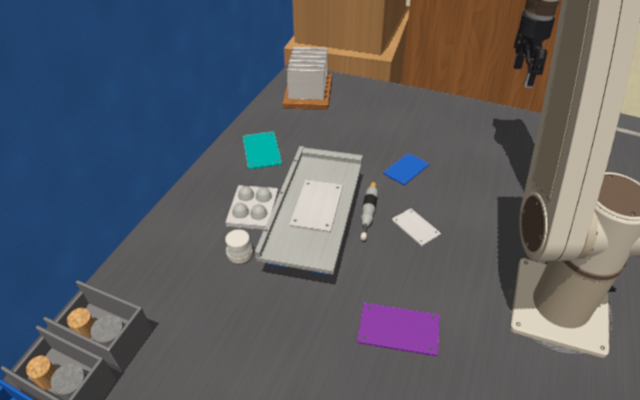

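Plate candidates (top camera): white on the ledge (320,202), white on the table (348,291), plus blue (427,263), purple (235,304) and turquoise (400,114). The last three are ruled out by colour. Of the two white ones, the one on the ledge is larger and rests where the plate should start, so it is the blank. I'll confirm with an enlarged crop and fit the poses.

```bash
cat > h.py <<'E'
import numpy as np, cv2
from workcell import camera_info
def pix2w(c,uv,z):
    i=camera_info(c);K=np.array(i["K"]);P=np.array(i["pose"]);uv=np.atleast_2d(uv).astype(float)
    p=cv2.undistortPoints(uv.reshape(-1,1,2),K,np.array([i["k1"],0,0,0.])).reshape(-1,2)
    d=np.c_[p,np.ones(len(p))]@P[:3,:3].T
    return P[:3,3]+d*((z-P[2,3])/d[:,2])[:,None]
def w2pix(c,X):
    i=camera_info(c);P=np.array(i["pose"]);T=np.linalg.inv(P)
    return cv2.projectPoints(np.asarray(X,float).reshape(-1,1,3),cv2.Rodrigues(T[:3,:3])[0],T[:3,3],np.array(i["K"]),np.array([i["k1"],0,0,0.]))[0].reshape(-1,2)
def whiteblob(im,rect):
    l,t,r,b=[int(round(v)) for v in rect]; l-=4;t-=4;r+=4;b+=4
    m=np.zeros(im.shape[:2],np.uint8); m[t:b,l:r]=1
    return m,(l,t,r,b)
E
python3 - <<'E'
import cv2,numpy as np
from h import *
a=cv2.imread("pics/top0.png")[145:325,235:445]; cv2.imwrite("pics/top0c.png",cv2.resize(a,None,fx=3.3,fy=3.3,interpolation=cv2.INTER_CUBIC))
for c,marks in (("top",dict(fence=[318,171],open_end=[246,206],stop_bar=[394,192])),("side",dict(fence=[282,198],open_end=[291,262],stop_bar=[330,153]))):
    for k,v in marks.items(): print(c,k,pix2w(c,v,.075 if k=="stop_bar" else .06).round(4))
E
```

```text
top fence [[ 0.6251 -0.0324  0.06  ]]
top open_end [[0.535  0.1388 0.06  ]]
top stop_bar [[ 0.5748 -0.2151  0.075 ]]
side fence [[ 0.6331 -0.0315  0.06  ]]
side open_end [[0.5366 0.1342 0.06  ]]
side stop_bar [[ 0.584  -0.2107  0.075 ]]
```

View pics/top0c.png

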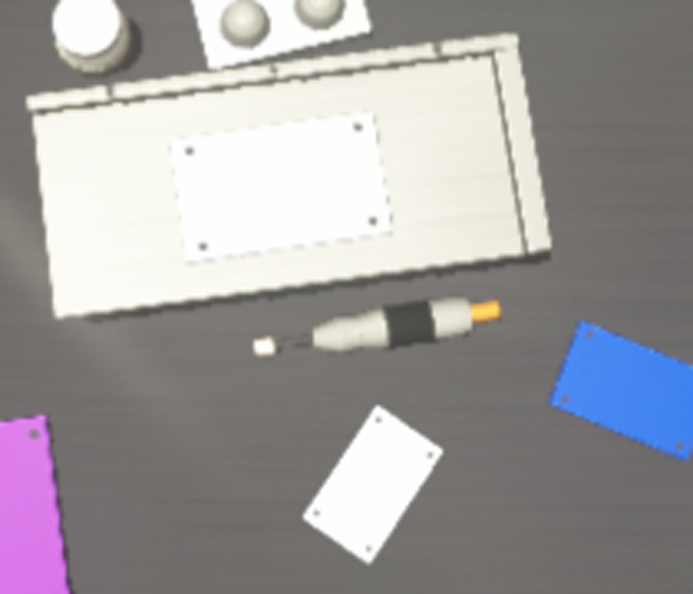

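The crop confirms it: the plate on the ledge (crop 175-391, 113-263) is clearly larger than the loose white one (305-440, 405-562). Next I'll fit the ledge and plate poses.

```bash
cat >> h.py <<'E'
def T2(p,L):  # pose (x,y,yaw), local pts Nx3 -> world
    c,s=np.cos(p[2]),np.sin(p[2]); L=np.atleast_2d(np.asarray(L,float)); return np.c_[p[0]+c*L[:,0]-s*L[:,1],p[1]+s*L[:,0]+c*L[:,1],L[:,2]]
PL=np.array([[.045,.075,.068],[.045,-.075,.068],[-.045,-.075,.068],[-.045,.075,.068]])
def brightquad(im,c,p0,thr):
    """plate pose from bright pixels near a predicted pose"""
    g=im.min(2); m=np.zeros(g.shape,np.uint8)
    cv2.fillPoly(m,[w2pix(c,T2(p0,PL*[1.35,1.2,1])).round().astype(np.int32)],1)
    m&=(g>thr).astype(np.uint8); n,l,s,_=cv2.connectedComponentsWithStats(m)
    k=1+np.argmax(s[1:,4]); ys,xs=np.where(l==k)
    cn=max(cv2.findContours((l==k).astype(np.uint8),cv2.RETR_EXTERNAL,cv2.CHAIN_APPROX_NONE)[0],key=len).reshape(-1,2)
    W=pix2w(c,cn,.068)[:,:2]; (cx,cy),(w,h),a=cv2.minAreaRect((W*1000).astype(np.float32))
    cands=[np.deg2rad(a)+q*np.pi/2 for q in range(-3,4)]; 
    yaw=min(cands,key=lambda t:abs(t-p0[2]))
    M=pix2w(c,np.c_[xs,ys],.068)[:,:2].mean(0)
    return np.array([cx/1000,cy/1000,yaw]),M,(w,h),len(xs)
E
python3 - <<'E'
import cv2,numpy as np
from h import *
from scipy.optimize import least_squares
def cr(u,v): return [235+u/3.3-.35,145+v/3.3-.35]
obs=[("top",cr(495,55),[.065,-.162,.06]),("top",cr(35,113),[.065,.18,.06]),("top",cr(548,254),[-.085,-.18,.075]),("top",cr(57,315),[-.085,.18,.06]),
("top",[318,171],[.065,0,.06]),("top",[246,206],[0,.18,.06]),("top",[394,192],[0,-.171,.075]),
("side",[282,198],[.065,0,.06]),("side",[291,262],[0,.18,.06]),("side",[330,153],[0,-.171,.075])]
def f(p,ob): return np.concatenate([w2pix(c,T2(p,[L]))[0]-uv for c,uv,L in ob])
for ob in (obs,obs[:7],obs[7:]):
    r=least_squares(f,[.56,-.03,.1],args=(ob,),loss="soft_l1"); print(r.x.round(4)); print(r.fun.reshape(-1,2).round(1).tolist())
for c in("top","side"):
    im=cv2.imread(f"pics/{c}0.png"); mk={"top":[320,202],"side":[317,205]}[c]; w=pix2w(c,mk,.068)[0]
    for t in (225,240,250):
        try: print(c,t,brightquad(im,c,[w[0],w[1],.12],t))
        except Exception as e: print(e)
    print(im[mk[1],mk[0]], im[mk[1],mk[0]-45])
E
```

```text
[ 0.562  -0.043   0.1409]
[[-0.6, 1.8], [-0.2, 0.1], [1.1, 0.4], [-1.0, 0.4], [0.6, -0.5], [1.5, -0.7], [-1.2, -4.6], [3.1, 0.1], [-0.3, 0.3], [-0.5, -0.6]]
[ 0.5619 -0.0431  0.1412]
[[-0.6, 1.8], [-0.1, 0.2], [1.1, 0.4], [-1.0, 0.5], [0.6, -0.4], [1.6, -0.6], [-1.2, -4.6]]
[ 0.5623 -0.043   0.1403]
[[3.0, 0.0], [-0.5, 0.3], [-0.6, -0.5]]
top 225 (array([ 0.54688782, -0.03810304,  0.12013156]), array([ 0.54647159, -0.03759348]), (123.98026275634766, 182.0011749267578), 3821)
top 240 (array([ 0.54649762, -0.03113692,  0.12505222]), array([ 0.54709904, -0.02594836]), (123.51953887939453, 167.59970092773438), 2731)
top 250 (array([ 0.55067609, -0.0373332 ,  0.16805484]), array([ 0.54971488, -0.03677954]), (88.43673706054688, 148.5523223876953), 2186)
[254 254 254] [242 249 250]
attempt to get argmax of an empty sequence
attempt to get argmax of an empty sequence
attempt to get argmax of an empty sequence
[205 214 221] [193 201 207]
```

```bash
cat >> h.py <<'E'
LG=np.array([.562,-.043,.141])
def lw(x,y,z): return T2(LG,[[x,y,z]])[0]
def lcl(X):
    d=np.asarray(X)[:2]-LG[:2];c,s=np.cos(LG[2]),np.sin(LG[2]);return np.array([c*d[0]+s*d[1],-s*d[0]+c*d[1],X[2]])
E
python3 - <<'E'
import cv2
from h import *
from workcell import env,planner,capture
for y in (LG[2]+np.pi/2,LG[2]-np.pi/2): print("ik",[planner.inverse_kinematics(lw(.02,yy,.1),[np.pi,0,y]) for yy in (-.12,.08)])
o=[np.pi,0,LG[2]]
env.command_gripper(.6)
env.move_pose(lw(-.075,.007,.15),o)
env.move_l(lw(-.075,.007,.085),.08)
hit=env.move_l(lw(-.075,.007,.045),.02,until_force=3)
z=env.read_position()[2]; print(hit,lcl(env.read_position()),env.read_force())
p=lcl(env.read_position()); env.move_l(lw(-.075,.007,z+.0035),.03)
print(lcl(env.read_position()),env.read_finger_gap(),env.read_time(),env.read_force())
cv2.imwrite("pics/side1.png",cv2.resize(capture("side")[120:300,230:420,::-1],None,fx=3,fy=3,interpolation=cv2.INTER_CUBIC))
E
```

```text
ik [array([-0.25959518,  0.55502432,  0.12736768,  1.14313969,  0.        ,
        1.17020114]), array([ 0.06827708,  0.46746179, -0.0197673 ,  1.08356724,  0.        ,
        1.49807341])]
ik [array([-0.25959518,  0.55502432,  0.12736768,  1.14313969,  0.        ,
       -1.97139151]), array([ 0.06827708,  0.46746179, -0.0197673 ,  1.08356724,  0.        ,
       -1.64351924])]
True [-0.07512952  0.0070157   0.05678824] [-1.36460551  0.11489501  4.91253497]
[-0.07480548  0.00694543  0.06039092] 0.6024551817820237 5.625 [ 0.80932289 -0.28634223 -0.70253484]
```

View pics/side1.png

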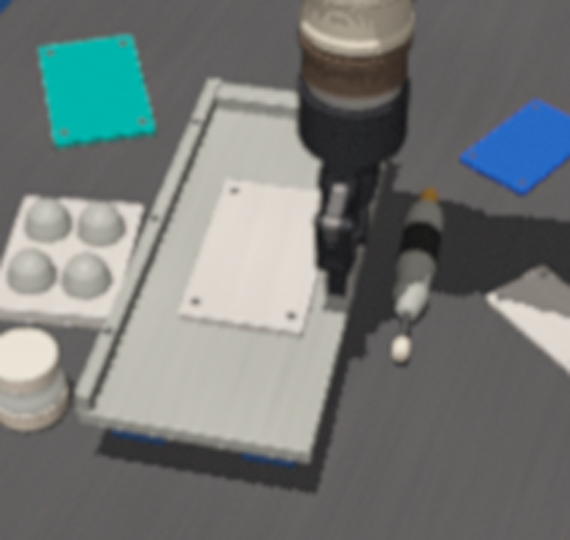

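The crop shows both fingertips (crop 335,270) on the ledge just in front of the plate's front edge, and the grinder untouched. Now I'll push the plate to the fence.

Run:
```python
import cv2
from h import *
from workcell import env,capture
z=env.read_position()[2]
hit=env.move_l(lw(-.022,.007,z),.03,until_force=8)
print(hit,lcl(env.read_position()),env.read_force())
env.move_l(lw(-.075,.007,z),.08); env.move_l(lw(-.085,.007,.14),.15)
env.move_pose(lw(-.06,-.10,.2),[np.pi,0,LG[2]+np.pi/2])
im=capture("top"); cv2.imwrite("pics/top2.png",cv2.resize(im[145:265,235:425,::-1],None,fx=3.5,fy=3.5,interpolation=cv2.INTER_CUBIC))
p=T2(LG,[[.02,.007,.068]])[0]
for t in (248,250,252):
  q,M,wh,n=brightquad(im,"top",[p[0],p[1],LG[2]],t); print(lcl([*q[:2],0]),q[2]-LG[2],wh,n)
print(env.read_time())
```

```text
True [-0.03479042  0.00677401  0.05932457] [ 0.9863778   0.05758572 -0.61501322]Traceback (most recent call last):
  File "<stdin>", line 12, in <module>
  File "h.py", line 23, in brightquad
    k=1+np.argmax(s[1:,4]); ys,xs=np.where(l==k)
        ~~~~~~~~~^^^^^^^^^
    return _wrapfunc(a, 'argmax', axis=axis, out=out, **kwds)
    return bound(*args, **kwds)
ValueError: attempt to get argmax of an empty sequence
```

View pics/top2.png

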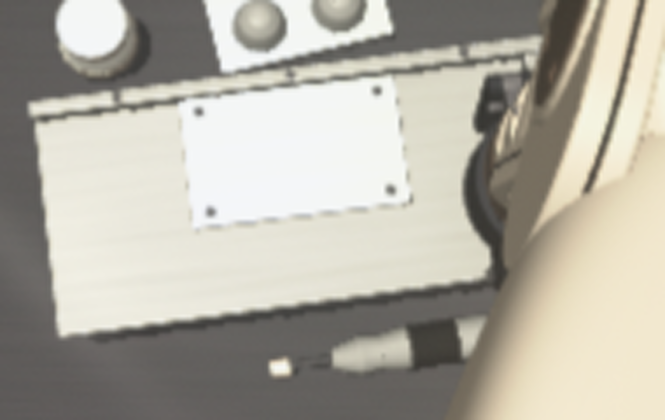

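The plate now lies parallel to the fence and against it: its back edge runs from crop (180,100) to (395,76), and the push stopped where contact was expected. Next I'll push it along.

Run:
```python
import cv2
from h import *
from workcell import env,capture
o=[np.pi,0,LG[2]+np.pi/2]
env.command_gripper(.5)
env.move_pose(lw(.017,-.105,.13),o)
env.move_l(lw(.017,-.105,.075),.1)
hit=env.move_l(lw(.017,-.105,.045),.02,until_force=3)
z=env.read_position()[2]+.003; print(hit,z-.003)
env.move_l(lw(.017,-.105,z),.03)
print(env.move_l(lw(.018,.060,z),.05,until_force=20),lcl(env.read_position()),env.read_force())
env.move_l(lw(.018,.045,z),.08); env.move_l(lw(.0,.02,.2),.15); env.move_pose(lw(-.12,-.15,.25),o)
im=capture("top"); cv2.imwrite("pics/top3.png",cv2.resize(im[135:265,205:415,::-1],None,fx=3.5,fy=3.5,interpolation=cv2.INTER_CUBIC))
im=capture("side"); cv2.imwrite("pics/side3.png",cv2.resize(im[140:320,215:415,::-1],None,fx=3,fy=3,interpolation=cv2.INTER_CUBIC))
print(env.read_time())
```

```text
True 0.05823441228907683
False [0.01676924 0.05930819 0.06106094] [-2.0126903  -5.85348985  2.06898723]
18.35
```

View pics/top3.png

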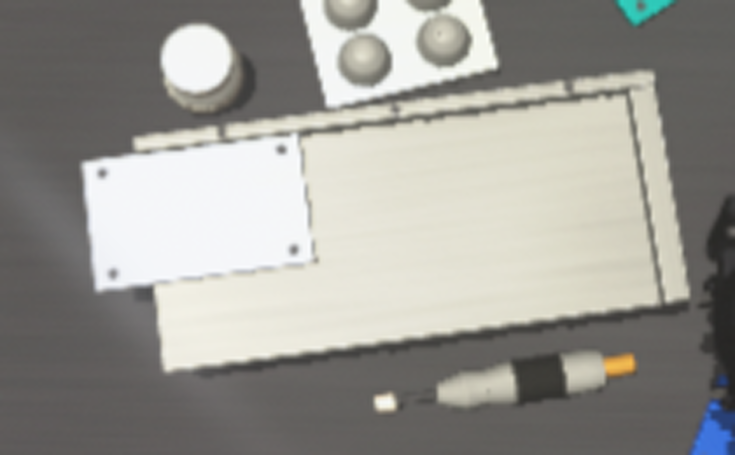

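View pics/side3.png

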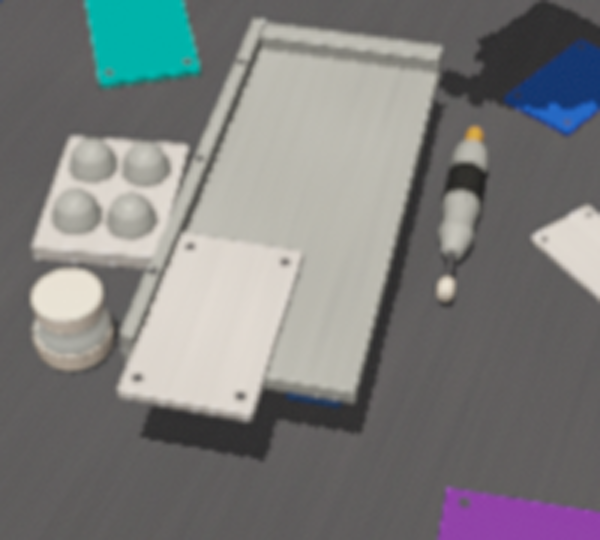

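The plate is flat and projects past the open end, with the bystanders in place. Its top-crop corners are (82,160), (298,133), (315,262) and (95,290). I'll measure from these.

Run:
```python
from h import *
from scipy.optimize import least_squares
def run(c,o,s,cor,z=.068):
    uv=[[o[0]+(u+.5)/s-.5,o[1]+(v+.5)/s-.5] for u,v in cor]
    print(c,[lcl(p)[:2].round(4).tolist() for p in pix2w(c,uv,z)])
    return uv
a=run("top",(205,135),3.5,[(298,133),(82,160),(95,290),(315,262)])
b=run("side",(215,140),3,[(182,237),(120,391),(250,414),(301,250)])
print("ledge open-end:"); run("top",(205,135),3.5,[(154,285),(163,370)],.06); run("side",(215,140),3,[(268,383),(354,396)],.06)
L=PL[[1,0,3,2]]
for n,cu in (("top",[("top",a)]),("side",[("side",b)]),("both",[("top",a),("side",b)])):
    f=lambda p:np.concatenate([(w2pix(c,T2(p,L))-np.array(u)).ravel() for c,u in cu])
    r=least_squares(f,[.57,.1,.14],loss="soft_l1");x=r.x;print(n,lcl([*x[:2],0]),x[2]-LG[2],abs(r.fun).max())
```

```text
top [[0.0661, 0.0701], [0.0648, 0.2199], [-0.0259, 0.2188], [-0.0244, 0.0683]]
side [[0.064, 0.0763], [0.0611, 0.2218], [-0.0263, 0.2199], [-0.0225, 0.0692]]
ledge open-end:
top [[-0.0262, 0.1798], [-0.0846, 0.1792]]
side [[-0.0291, 0.1862], [-0.0866, 0.1836]]
top [0.02013988 0.14426048 0.        ] 0.011085368720374161 0.19901654350417175
side [0.01927056 0.14625226 0.        ] 0.027011137017018905 1.3940212028011842
both [0.01978379 0.14501357 0.        ] 0.018667255214843997 1.900547667129473
```

Overhang is about 39.5 mm, so it needs about 10.5 mm more. After that I'll re-seat it against the fence with a gentle two-finger push.

Run:
```python
import cv2
from h import *
from workcell import env,capture
o=[np.pi,0,LG[2]+np.pi/2]
env.move_pose(lw(.0,.02,.2),o)
env.move_l(lw(.017,.04,.1),.15); env.move_l(lw(.017,.04,.0612),.08)
print(env.move_l(lw(.0175,.0705,.0612),.03,until_force=20),lcl(env.read_position()),env.read_force())
env.move_l(lw(.017,.05,.0612),.08); env.move_l(lw(.0,.03,.2),.15)
o=[np.pi,0,LG[2]]; env.command_gripper(.6)
env.move_pose(lw(-.075,.13,.15),o); env.move_l(lw(-.06,.135,.0603),.08)
print(env.move_l(lw(-.022,.135,.0603),.03,until_force=8),lcl(env.read_position()),env.read_force())
env.move_l(lw(-.06,.135,.0603),.08); env.move_l(lw(-.08,.12,.15),.15); env.move_pose(lw(-.16,-.15,.25),o)
im=capture("top"); cv2.imwrite("pics/top4.png",cv2.resize(im[135:265,205:415,::-1],None,fx=3.5,fy=3.5,interpolation=cv2.INTER_CUBIC))
im=capture("side"); cv2.imwrite("pics/side4.png",cv2.resize(im[140:320,215:415,::-1],None,fx=3,fy=3,interpolation=cv2.INTER_CUBIC))
print(env.read_time())
```

```text
False [0.01720004 0.07030811 0.06115356] [-2.45681311 -3.27568899  2.00047892]
True [-0.03644132  0.13502734  0.05930744] [-0.34101119  0.36825455  0.04699451]Traceback (most recent call last):
  File "<stdin>", line 12, in <module>
workcell.IKError: the arm cannot follow that straight line within its joint ranges
```

Run:
```python
import cv2
from h import *
from workcell import env,capture
o=[np.pi,0,LG[2]]
print(lcl(env.read_position()),env.read_q(),env.read_tool_rot(),env.read_time())
for i in range(2):
    p=lcl(env.read_position())
    if p[0]>-.05: 
        try: env.move_l(lw(-.06,.135,p[2]),.08)
        except env.IKError: print("fail1")
p=lcl(env.read_position())
for t in ((p[0],p[1],.13),(p[0],p[1],.11)):
    if p[0]<-.05:
        try: env.move_l(lw(*t),.15); break
        except env.IKError: print("fail2",t)
print(lcl(env.read_position()),env.read_time())
```

```text
[-0.05979461  0.13498148  0.06044518] [ 1.68272618e-01  3.72440426e-01 -2.91340478e-01  9.11855163e-01
  1.50387263e-04 -3.11480728e+00] [-3.14157194  0.00484203  0.14148693] 29.95
[-0.05984167  0.13495474  0.12957522] 30.5667
```

Run:
```python
import cv2
from h import *
from workcell import env,capture
env.move_pose(lw(-.14,.0,.25),[np.pi,0,LG[2]+np.pi/2])
env.move_pose(lw(-.12,-.15,.25),[np.pi,0,LG[2]+np.pi/2])
im=capture("top"); cv2.imwrite("pics/top4.png",cv2.resize(im[135:265,205:415,::-1],None,fx=3.5,fy=3.5,interpolation=cv2.INTER_CUBIC))
im=capture("side"); cv2.imwrite("pics/side4.png",cv2.resize(im[140:320,215:415,::-1],None,fx=3,fy=3,interpolation=cv2.INTER_CUBIC))
print(env.read_time(),env.read_force())
```

```text
34.975 [ 0.11135624  0.32276253 -0.96221241]
```

View pics/top4.png

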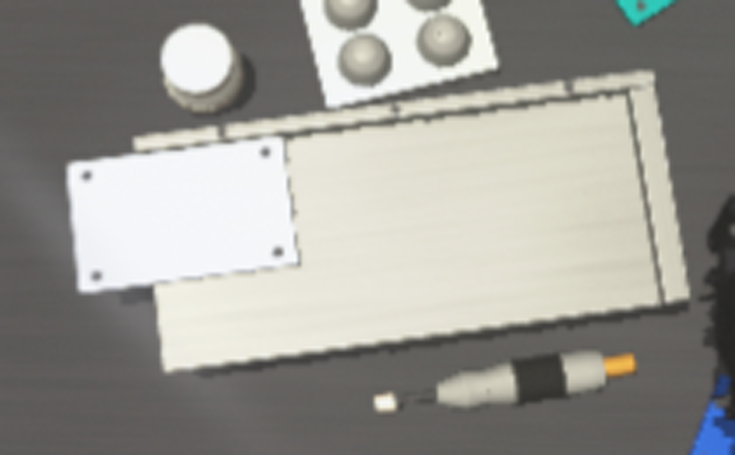

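View pics/side4.png

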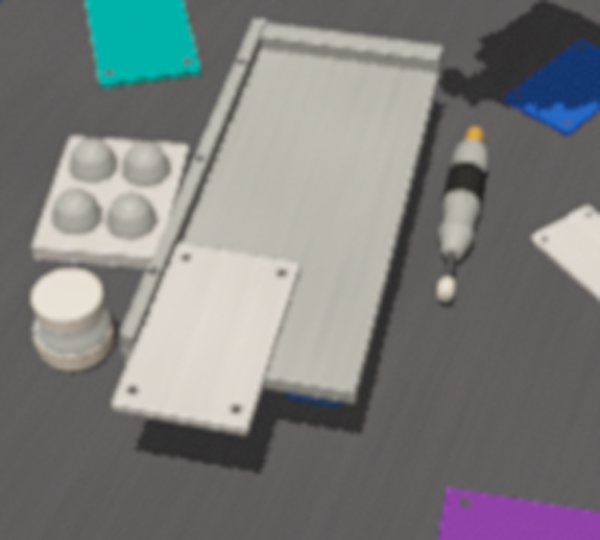

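The top crop shows plate corners (283,137), (67,163), (79,292) and (299,264). The edges are parallel to the fence, the bystanders are unmoved and the gripper is clear. One last numeric check, then I'll hand in if it is within tolerance.

Run:
```python
from h import *
from scipy.optimize import least_squares
from workcell import order
uv=np.array([[205+(u+.5)/3.5-.5,135+(v+.5)/3.5-.5] for u,v in [(283,137),(67,163),(79,292),(299,264)]])
r=least_squares(lambda p:(w2pix("top",T2(p,PL[[1,0,3,2]]))-uv).ravel(),[.57,.1,.14]);x=r.x
p=lcl([*x[:2],0]);dy=x[2]-LG[2];print(p,dy,"overhang",p[1]+.075-.18,abs(r.fun).max())
if abs(p[0]-.02)<.003 and abs(dy)<.02 and abs(p[1]-.155)<.004: order.hand_in();print("handed in")
```

```text
[0.01950226 0.15500075 0.        ] 0.008195326751343684 overhang 0.05000075429767331 0.2547553281299315
the job is handed in; nothing more can be done
handed in
```

I slid the plate flat against the fence, then along it to the open end. At the end I gave it a small extra nudge and pressed it gently back against the fence. Then I moved the gripper clear and handed in at about 35 s on the robot's clock.

**Final check (top camera):**

| Measure | Measured | Target |
|---|---|---|
| Overhang past the open end | 50.0 mm | 50 mm |
| Plate centre across the ledge | 19.5 mm | 20 mm when touching the fence |
| Angle to the fence | 0.008 rad | 0 (difference is about the measuring error) |

In the last pictures the mould, jar and grinder look unmoved and the plate lies flat.

**What disagreed or failed:**
- **Side camera:** before the last push it gave an angle of 0.027 rad, against 0.011 from the top camera. It also placed the open end 4–6 mm farther out. I trusted the top camera because its fit error was smaller, and I did not refit the side picture at the end.
- **Blocked retreat:** one straight-line retreat was refused because the last joint was near its limit. I backed away by another path without touching anything.
- **Plate detector:** my automatic plate finder failed on the side picture, and on the top picture after the first push. From then on I measured the plate from corners I read off the pictures.

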